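# Clear a jammed seed-vial feeder, isolated while you work

## Robot

A 7-joint arm with a two-finger parallel gripper is mounted at the origin on the work surface. World frame = base frame: x ahead of the robot, y to its left, z up, the work surface at z = 0. Lengths are in m, angles in rad, forces in N, time in s.
With the tool pointing down it reaches from about 0.4 to 0.85 m from the base axis. Payload 10.4 kg.
Tool frame: the origin (TCP) lies at the very end of the fingers, on their centre line; the grasp point (between the pads) lies 19 mm behind it (r.pinch_z is the distance from the TCP to the grasp point, in m); z points along the fingers, y is the line along which they close (so a half turn about z gives the same grasp; the last joint's range is limited). The gripper opens to 87 mm and grips with 3 to 60 N. Pads are 19 mm wide; open, the fingers measure 117 mm over their backs; the gripper's body (75 mm by 190 mm) begins 51 mm behind the grasp point.
Start: joints at [1.311, 0.332, -0.065, 1.46, 0.022, 1.35, -0.088], TCP at [0.147, -0.608, 0.223] pointing down, gripper open.
Joint ranges: [-2.6, 2.6], [-0.5, 2.12], [-1.47, 1.34], [0.16, 2.42], [-1.27, 4.41], [0.06, 2.06], [-2.6, 2.6]. Speed limits (rad/s): [2.22, 2.22, 2.79, 2.79, 3.14, 3.14, 3.14].

## Interface

Orientations are given as a unit quaternion [x, y, z, w].
In Python, from bench import sensors, vision, r gives the robot as it stands.
- The arm moves only by the shell command python3 -m crank 'ROWS' [OPENING] [FORCE]. ROWS is JSON, a list of rows, each a list of 2 entries, a list of its own where there are three numbers: the shift along the tool's x, y, z normalised to -1 to 1, where 1 is 3 cm, then the turn about the tool's z normalised to -1 to 1, where 1 is 8 degrees. A call has 1 to 12 rows; each row shifts and turns the commanded pose from where the row before left it, along the tool's axes as they then stand; what a row does not reach is not made up. A row lasts 1/8 s, in which the tool goes at most 62.5 mm and 10.7 degrees, less where a joint would pass 70% of its speed; a pose out of reach is approached as far as the arm can. A call with a number of a shift or a turn outside -1 to 1 is refused whole. A call with a gripper value outside its range is refused whole. OPENING is the opening, from 0 (shut) to 1 (fully open), set as the call begins (- or left out, the last holds). The fingers move at their own pace and stop on an object; FORCE is the grip in N (left out, the last holds). Time passes only in rows, so rows that do not move let the fingers close. It gives the time, the measured TCP pose, the force, the opening and the grip force at its end, in the units of the state.
- sensors.read_state(): the state, without advancing time (a new reading comes with each control period).
- vision.camera(name): name is "scene" or "side" or "wrist"; returns the picture (400x640x3 uint8, red, green, blue); there is no depth.
- vision.camera_model(name): a dict with "vertical_fov" (degrees; the focal length in pixels is half the picture's height over the tangent of half this angle, whatever the lens; pixels are square), "cx", "cy" (the principal point, pixels), "dist" ([k1, k2, p1, p2, k3] as OpenCV has them; the pictures are not rectified), "camera_from_world" (4x4, takes a point from world to camera coordinates); the wrist camera has in their place "hand_eye" (4x4, takes a point from camera to tool coordinates, whose origin is the TCP and whose axes are the flange's). Camera axes: x right, y down, z forward; pixel columns grow to the right and rows downward; lengths in m; the calibration is good to about 2 mm. A picture is of the moment at which its call begins: read the wrist's pose just before it. camera_model takes no time and is no camera call.
- r.close_job(): hands the job in; it is judged then, once.
The state is a dict: "time": time; "joint_positions": joint angles; "joint_vel": joint speeds; "joint_torque": joint torques, N m; "ee_pos": TCP position; "eef_rot": TCP orientation; "ft_force": force on the tool from outside, world axes, zero at the start; "torque": the same for the moment, N m; "width": finger opening in m; "grip_force": force on a finger pad.
Only numpy, scipy, OpenCV 4.12 (cv2) and the standard library are available. Lean on these libraries where they do the work, as an engineer would, in place of code of your own. Each camera call takes 0.05 s, during which the arm holds its last target. There are 200 camera calls.

## Task

The seed-vial feeder is jammed by an over-long orange vial. Flip the feeder's blue-handled isolator off, and only then touch the orange vial: lift it out of the chute so that the three clear vials behind it roll down to the outlet, and put it in the red reject tray without dropping it. Then flip the blue-handled isolator fully back on; leave the yellow-handled isolator on, and leave the plant, the beaker and the jar where they are.

Things in the scene. Friction and masses are not known exactly. Their poses are not given: they have to be found in the camera images.
- feeder_switch_base: Fixed grey base of the feeder's isolator: 100 (x) x 75 (y) x 50 mm high, origin at the centre of its underside on the bench. The handle hinges about the base's y axis 50 mm above the origin and swings in its x-z plane. Red plate on top at the -x end (off), green at +x (on). Right side of the bench, in either of two places about 160 mm apart.
- feeder_switch (a joint): Feeder handle angle (rad): 0 = off, leaning 0.55 rad from upright to the base's -x (red); 1.1 = on, 0.55 rad to +x (green). Hard stops at both. Over-centre: the weighted grip (170 g) falls away from upright (0.55) and rests on the nearer stop; about 1 N at the grip moves it. Starts on.
- feeder_switch_grip (a point): Centre of the BLUE T-grip of the feeder isolator: a round bar of 20 mm diameter, 46 mm long along the base's y, at 80 mm from the hinge on a 10 mm rod. It stands about 118 mm above the bench at either stop (42 mm to either side of the hinge) and 130 mm when upright.
- pump_switch_base: Fixed base of the other isolator, same make and size, with a YELLOW T-grip. It must stay on.
- pump_switch (a joint): Angle (rad) of the yellow-handled isolator: 0 = off, 1.1 = on. Starts on and must stay on.
- chute: Fixed feeder, origin on the bench under the jam. Its aluminium chute (52 mm wide outside, bed top 100 mm above the origin there) runs straight down at 28 degrees to the feeder's -y, so the slope's upward normal leans 28 degrees to -y. Two rails on the bed: 5 mm high, 3 mm thick, 46 mm apart. Blue end stop at the low end. Foot plate 110 (x) x 220 mm; motor on the -x side under the hopper.
- gate (a point): Where the long vial's centre sits at the gate, 17 mm off the bed. Two red posts, 30 mm tall, on the rails just down the slope. Blue hopper on the +y side: its upright front plate, 90 mm wide, is 22 mm to the +y of this point, from 50 to 150 mm above it. It blocks a gripper coming straight down on the long vial; a tool tilted square to the slope (body leaning to -y) clears it
- long_vial: The jammed vial: orange, black cap, yellow band; a cylinder 58 mm long, 24 mm diameter, about 35 g. Origin at its centre, x axis along its length; rolls about it. Lies across the chute (along the feeder's x) on top of the rails against the gate posts. Its flat ends stick out 3 mm beyond the chute's sides, so it can be gripped by both ends; the queue presses lightly on it.
- vial1: Clear vial with white cap and green band, 42 mm long, 24 mm diameter, 25 g, lying across the chute between the rails, first in the queue behind the long vial. Origin at its centre, x axis along its length. Rolls down by itself once the long vial is out.
- vial2: Second clear vial of the queue, as vial1.
- vial3: Third clear vial of the queue, as vial1.
- outlet (a point): Where the centre of the first clear vial comes to rest against the end stop at the low end of the chute, between the rails.
- tray: Red open reject tray, fixed, outside 160 (x) x 100 (y) x 22 mm high, walls and floor 4 to 5 mm. Origin at the centre of its underside on the bench.
- potted_plant: Loose small plant in a terracotta pot 68 mm across and 58 mm high, leaves to about 125 mm. Origin at the pot's underside. Bystander.
- beaker: Loose glass beaker 64 mm across, 80 mm high. Origin at its underside. Bystander.
- reagent_jar: Loose amber jar with a white cap, 52 mm across, 70 mm high. Origin at its underside. Bystander.

How it is judged:
By the outcome, as a careful person would: the job done as asked, in the order asked, and still so for the second after the job is handed in, with the robot touching nothing.
It also fails if it takes over 61 s, if anything falls off the work surface, if the arm or the gripper's body presses on something with over 40 N, if the wrist force passes 120 N, or if a joint passes its speed limit or range.

## Working session

There is one attempt and no reset: what is moved stays moved. The work goes in short steps, Python scripts to look and compute and a shell command to move; the robot and the scene stay as the last step left them, time stands still between calls to the robot, and variables do not carry over. Pictures are saved under pics/ and viewed, at most 11 in all, crops included, and the job is handed in when it is done.

```bash
mkdir -p pics; ls; python3 - <<'E'
from bench import sensors, vision, r
import cv2,numpy as np
for n in("scene","side","wrist"):
    cv2.imwrite(f"pics/{n}0.png",vision.camera(n)[:,:,::-1]); m=vision.camera_model(n); print(n,{k:np.round(v,4).tolist() for k,v in m.items()})
print(sensors.read_state(), r.pinch_z)
E
```

```text
pics
scene {'vertical_fov': 55.6424, 'cx': 318.194, 'cy': 197.9234, 'dist': [-0.0372, 0.0, 0.0, 0.0, 0.0], 'camera_from_world': [[-0.3351, 0.9422, -0.0083, 0.1648], [0.7979, 0.2791, -0.5344, -0.3699], [-0.5012, -0.1857, -0.8452, 1.545], [0.0, 0.0, 0.0, 1.0]]}
side {'vertical_fov': 42.1528, 'cx': 320.9491, 'cy': 198.8195, 'dist': [-0.0142, 0.0, 0.0, 0.0, 0.0], 'camera_from_world': [[0.7674, -0.6411, 0.0124, -0.421], [-0.4669, -0.5719, -0.6745, 0.3468], [0.4395, 0.5118, -0.7381, 1.1366], [0.0, 0.0, 0.0, 1.0]]}
wrist {'vertical_fov': 64.866, 'cx': 323.0076, 'cy': 194.8679, 'dist': [-0.0298, 0.0, 0.0, 0.0, 0.0], 'hand_eye': [[-0.0006, -0.961, -0.2767, 0.0755], [1.0, -0.0007, 0.0002, 0.0003], [-0.0004, -0.2767, 0.961, -0.1625], [0.0, 0.0, 0.0, 1.0]]}
{'time': 0.15, 'joint_positions': array([ 1.31139336,  0.33276681, -0.06470139,  1.46075806,  0.02158671,
        1.34987421, -0.08849004]), 'joint_vel': array([ 1.45425799e-03, -1.24037436e-03,  2.88074312e-03, -1.81484067e-03,
        4.19607042e-05,  3.55909128e-04,  1.06042085e-04]), 'joint_torque': array([ 1.38689153e-03, -6.23631835e+01,  2.50604464e-02, -3.90146399e+01,
       -6.13379921e-02,  3.70948773e-02,  5.97168446e-05]), 'ee_pos': array([ 0.14655928, -0.60727306,  0.22190703]), 'eef_rot': array([ 9.92997071e-01,  1.18137663e-01, -8.19930539e-05, -5.49833732e-04]), 'ft_force': array([-0.48724005, -0.50822426, -0.59730066]), 'torque': array([ 0.01054065,  0.03601252, -0.00693882]), 'grip_force': 0.0, 'width': 0.0871317176760774} 0.0187
```

View pics/scene0.png

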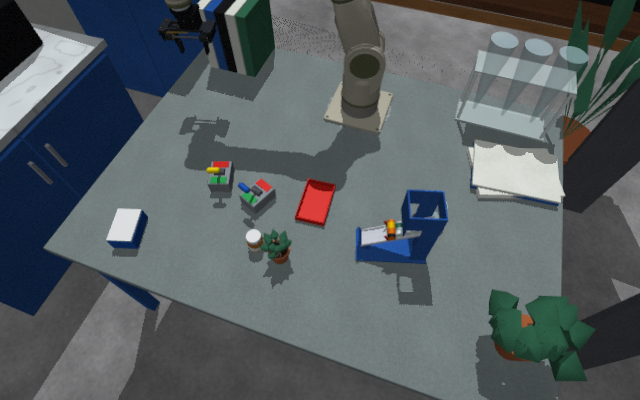

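View pics/side0.png

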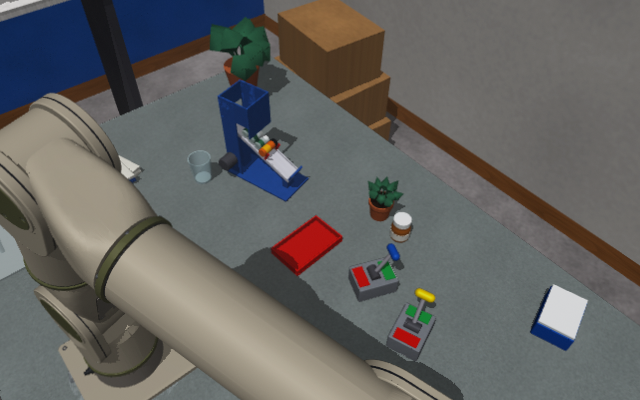

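The scene view shows the yellow grip at (216,170), blue grip at (243,187), tray at (316,202), orange vial at (391,229), jar at (254,239) and plant at (278,245). In the side view the blue grip is at (394,252) and the orange vial at (267,150).

```bash
cat > h.py <<'E'
import cv2,numpy as np
from bench import vision,sensors
from scipy.spatial.transform import Rotation as R
def model(n,st=None):
    m=vision.camera_model(n); f=200/np.tan(np.radians(m["vertical_fov"])/2)
    K=np.array([[f,0,m["cx"]],[0,f,m["cy"]],[0,0,1]])
    if n=="wrist":
        T=np.eye(4);T[:3,:3]=R.from_quat(st["eef_rot"]).as_matrix();T[:3,3]=st["ee_pos"];W=T@np.array(m["hand_eye"])
    else: W=np.linalg.inv(np.array(m["camera_from_world"]))
    return K,np.array(m["dist"]),W
def ray(M,p):
    K,d,W=M; u=cv2.undistortPoints(np.array([[p]],float),K,d)[0,0]
    v=W[:3,:3]@[u[0],u[1],1]; return W[:3,3],v/np.linalg.norm(v)
def plane(M,p,z):
    o,v=ray(M,p); return o+v*(z-o[2])/v[2]
def tri(M1,p1,M2,p2):
    o,v=ray(M1,p1);q,w=ray(M2,p2)
    s=np.linalg.lstsq(np.stack([v,-w],1),q-o,rcond=None)[0]
    a=o+s[0]*v;b=q+s[1]*w; return (a+b)/2,np.linalg.norm(a-b)
def proj(M,P):
    K,d,W=M;C=np.linalg.inv(W);return cv2.projectPoints(np.array(P,float).reshape(-1,3),cv2.Rodrigues(C[:3,:3])[0],C[:3,3],K,d)[0][:,0]
HS={"blue":((100,150,80),(125,255,255)),"red":((0,170,70),(4,255,255)),"red2":((174,170,70),(180,255,255)),"green":((45,120,60),(80,255,255)),"yellow":((23,170,100),(32,255,255)),"orange":((5,170,120),(20,255,255))}
def blobs(img,c,box=None,amin=8):
    hsv=cv2.cvtColor(img,cv2.COLOR_RGB2HSV); m=cv2.inRange(hsv,*map(np.array,HS[c]))
    if c=="red": m|=cv2.inRange(hsv,*map(np.array,HS["red2"]))
    if box: k=np.zeros_like(m);k[box[1]:box[3],box[0]:box[2]]=1;m*=k
    n,l,s,ce=cv2.connectedComponentsWithStats(m)
    return [(int(s[i,4]),ce[i].round(1).tolist(),s[i,:4].tolist()) for i in range(1,n) if s[i,4]>=amin],m
E
python3 - <<'E'
from h import *
I={n:cv2.imread(f"pics/{n}0.png")[:,:,::-1].copy() for n in("scene","side")}
B={"scene":(190,150,450,270),"side":(210,75,450,360)}
for n in I:
    for c in("blue","red","green","yellow","orange"): print(n,c,blobs(I[n],c,B[n])[0])
a=cv2.resize(I["scene"][155:275,195:455],None,fx=3,fy=3,interpolation=cv2.INTER_CUBIC)
cv2.imwrite("pics/c1.png",a[:,:,::-1])
b=I["side"];b=np.hstack([cv2.resize(b[75:205,210:320],None,fx=3.6,fy=3.6,interpolation=2),cv2.resize(b[230:360,340:450],None,fx=3.6,fy=3.6,interpolation=2)])
cv2.imwrite("pics/c2.png",b[:,:,::-1])
E
```

```text
scene blue [(64, [243.6, 187.3], [238, 183, 12, 10]), (268, [425.2, 205.9], [407, 190, 41, 31]), (1155, [385.8, 250.7], [356, 228, 70, 35])]
scene red [(74, [220.5, 164.0], [213, 162, 16, 5]), (84, [263.2, 184.7], [256, 179, 15, 12]), (1238, [315.0, 202.0], [295, 179, 40, 47])]
scene green [(96, [218.0, 179.5], [210, 177, 17, 6]), (95, [249.0, 197.4], [241, 192, 16, 12]), (12, [397.8, 224.8], [396, 224, 5, 3]), (337, [274.7, 243.4], [260, 230, 30, 29])]
scene yellow [(64, [212.6, 169.8], [206, 167, 14, 6]), (25, [391.0, 224.2], [388, 222, 7, 5])]
scene orange [(16, [390.1, 221.1], [387, 220, 8, 5]), (42, [391.0, 230.4], [388, 227, 7, 7])]
side blue [(2554, [251.1, 142.4], [218, 80, 90, 121]), (29, [295.8, 172.1], [291, 166, 11, 12]), (124, [392.9, 251.6], [387, 244, 13, 16])]
side red [(9, [266.3, 155.8], [265, 154, 4, 5]), (2170, [306.4, 244.5], [272, 216, 70, 60]), (199, [360.4, 276.4], [352, 267, 18, 20]), (270, [406.3, 337.3], [393, 328, 27, 20])]
side green [(14, [260.6, 141.9], [258, 140, 6, 5]), (240, [380.4, 186.7], [369, 178, 28, 20]), (173, [388.3, 197.6], [377, 192, 25, 14]), (8, [379.2, 261.9], [378, 261, 4, 3]), (150, [387.4, 271.6], [381, 262, 15, 18]), (89, [410.9, 310.5], [406, 305, 11, 12]), (118, [424.5, 317.0], [418, 311, 14, 13])]
side yellow [(166, [424.6, 294.9], [415, 288, 20, 14])]
side orange [(101, [266.4, 148.0], [259, 141, 16, 15]), (10, [371.2, 203.7], [369, 200, 7, 8]), (11, [381.0, 208.5], [378, 208, 7, 2])]
```

View pics/c1.png

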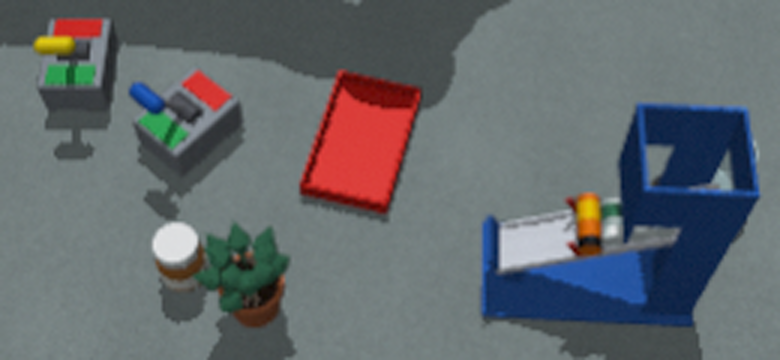

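View pics/c2.png

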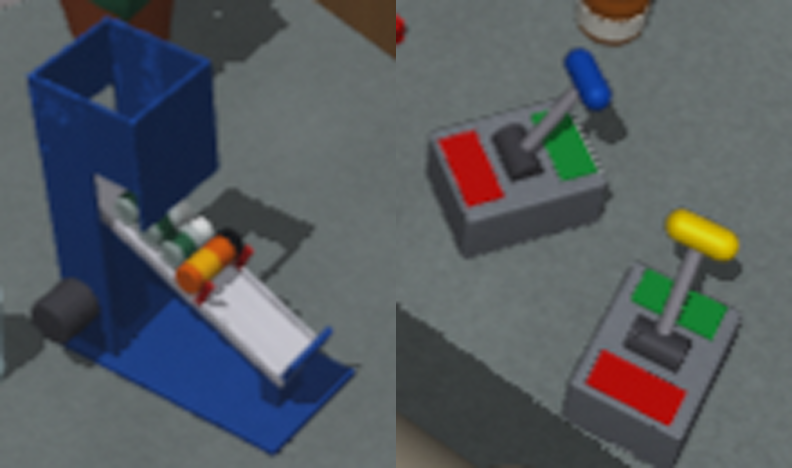

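Crops: blue grip (244,187) scene, (393,252) side; long vial ends at about (391,221)/(392,238) scene and (263,154)/(276,142) side; black cap at the far (+x) end.

```bash
python3 - <<'E'
from h import *
np.set_printoptions(precision=4,suppress=True)
S,D=model("scene"),model("side")
def t(n,a,b): p,e=tri(S,a,D,b); print(n,p,round(e,4)); return p
t("grip",(243.6,187.3),(392.9,251.6)); t("ygrip",(212.6,169.8),(424.6,294.9))
r_=[t("red",(263.2,184.7),(360.4,276.4)),plane(S,(263.2,184.7),.051),plane(D,(360.4,276.4),.051)];print(r_)
# base top corners
cs=[(205,118),(242,100)]
off=lambda p:(210+(p[0]-396)/3.6+130,230+p[1]/3.6)
C=lambda p:(195+p[0]/3,155+p[1]/3)
E_=lambda p:(210+p[0]/3.6,75+p[1]/3.6)
# side view base top corners: left(430,135) bottom(470,222) right(607,178) top(545,97?)
for p in [(430,135),(470,222),(607,178)]: print("sidetop",plane(D,off(p),.05))
for p in [(136,122),(178,158),(241,100),(197,68)]: print("scenetop",plane(S,C(p),.05))
p=t("tray",(315,202),(306.4,244.5))
for q in [(341,70),(421,88),(388,212),(302,193)]: print("traytop",plane(S,C(q),.022))
a=t("v-x end",C((588,196)),E_((188,285)));b=t("v+x end",C((590,250)),E_((236,240)))
print((a+b)/2)
# foot plate corners side: front(275,452) right(353,373), left(70,345); scene: (482,318),(692,325)
for q in [(275,452),(353,373),(72,345)]: print("foot side",plane(D,E_(q),.005))
for q in [(484,317),(692,325)]: print("foot scene",plane(S,C(q),.005))
# end stop top
t("stopR",C((487,218)),E_((284,382))) 
# chute left rail in scene
t("jar",C((177,240)),(401.5,218)); print(plane(S,C((177,240)),.07),plane(D,(401.5,218),.07), "plant",plane(S,C((255,315)),.0), plane(D,(378,213),.03))
E
```

```text
grip [ 0.5785 -0.2186  0.1197] 0.0013
ygrip [ 0.5493 -0.3441  0.1198] 0.0002
red [ 0.5094 -0.191   0.0522] 0.0004
[array([ 0.5094, -0.191 ,  0.0522]), array([ 0.5086, -0.1912,  0.051 ]), array([ 0.5101, -0.1906,  0.051 ])]
sidetop [ 0.5076 -0.1548  0.05  ]
sidetop [ 0.4822 -0.2213  0.05  ]
sidetop [ 0.5744 -0.2537  0.05  ]
scenetop [ 0.5737 -0.2458  0.05  ]
scenetop [ 0.6006 -0.182   0.05  ]
scenetop [ 0.508  -0.1469  0.05  ]
scenetop [ 0.4841 -0.2118  0.05  ]
tray [ 0.4908 -0.0113  0.009 ] 0.001
traytop [ 0.4142 -0.0629  0.022 ]
traytop [0.4075 0.0334 0.022 ]
traytop [0.5736 0.0505 0.022 ]
traytop [ 0.5825 -0.046   0.022 ]
v-x end [0.5399 0.2462 0.1143] 0.0064
v+x end [0.5979 0.2627 0.1158] 0.0054
[0.5689 0.2544 0.1151]
foot side [0.5455 0.1467 0.005 ]
foot side [0.6464 0.1755 0.005 ]
foot side [0.4888 0.3454 0.005 ]
foot scene [0.6488 0.1823 0.005 ]
foot scene [0.5862 0.3887 0.005 ]
stopR [0.5655 0.157  0.0611] 0.0015
jar [ 0.7011 -0.1348  0.071 ] 0.0025
[ 0.6999 -0.1342  0.07  ] [ 0.7026 -0.1353  0.07  ] plant [ 0.7241 -0.0449  0.    ] [ 0.6949 -0.0625  0.03  ]
```

```bash
cat > go.py <<'E'
import sys
from h import *
np.set_printoptions(precision=4,suppress=True)
def go(P,yaw=None):
    s=sensors.read_state();A=R.from_quat(s["eef_rot"]).as_matrix()
    d=A.T@(np.array(P)-s["ee_pos"])/.03
    y=np.degrees(np.arctan2(A[1,0],A[0,0]))
    print("tool units",d,"yaw",round(y,2),"turn units",None if yaw is None else round(((y-yaw+180)%360-180)/8,2),"q",s["joint_positions"],"F",s["ft_force"],"t",s["time"],"w",s["width"],"p",s["ee_pos"])
if __name__=="__main__":
    v=[float(x) for x in sys.argv[1:]]; go(v[:3],v[3] if len(v)>3 else None)
E
python3 -m crank '[[[0,0,0],-1],[[0,0,0],-1],[[0,0,0],-1],[[0,0,0],-1],[[0,0,0],-1],[[0,0,0],-1],[[0,0,0],-1],[[0,0,0],-0.05],[[0,0,0],0]]' 0; python3 go.py 0.614 -0.2267 0.2 70
```

```text
time: 1.27
ee_pos: [0.1466, -0.6075, 0.2224]
eef_rot: [0.82, 0.572, 0.0, -0.0]
ft_force: [0.6, 0.1, 1.0]
width: 0.0052
grip_force: 0.0
tool units [17.2919 10.2386  0.7493] yaw 69.8 turn units -0.03 q [ 1.4137  0.34   -0.1963  1.454   0.0666  1.3544  0.8614] F [0.5716 0.1039 0.9747] t 1.275 w 0.005232287915831808 p [ 0.1466 -0.6075  0.2224]
```

```bash
python3 -m crank '[[[0.95,0.57,0],0],[[0.95,0.57,0],0],[[0.95,0.57,0],0],[[0.95,0.57,0],0],[[0.95,0.57,0],0],[[0.95,0.57,0],0],[[0.95,0.57,0],0],[[0.95,0.57,0],0],[[0.95,0.57,0],0],[[0.95,0.57,0],0],[[0.95,0.57,0],0],[[0.95,0.57,0],0]]' >/dev/null;  python3 -m crank '[[[0.95,0.57,0],0],[[0.95,0.57,0],0],[[0.95,0.57,0],0],[[0.95,0.57,0],0],[[0.95,0.57,0],0],[[0.95,0.57,0],0],[[0,0,0],0],[[0,0,0],0]]'; python3 go.py 0.614 -0.2267 0.2 70
python3 - <<'E'
from h import *
s=sensors.read_state();np.save("s1.npy",s,allow_pickle=True)
cv2.imwrite("pics/w1.png",vision.camera("wrist")[:,:,::-1])
M=model("wrist",s);I=cv2.imread("pics/w1.png")[:,:,::-1].copy()
for c in("blue","red","green"):
    for a,p,b in blobs(I,c,amin=60)[0]: print(c,a,p,b,plane(M,p,.118 if c=="blue" else .051).round(4))
E
```

```text
time: 3.78
ee_pos: [0.6111, -0.2317, 0.2224]
eef_rot: [0.82, 0.573, -0.0, 0.0]
ft_force: [1.0, -1.0, -0.3]
width: 0.0004
grip_force: 0.0
tool units [0.1886 0.0332 0.7454] yaw 69.87 turn units -0.02 q [ 0.654   0.4417 -0.5033  1.3556  0.2114  1.3976 -0.1962] F [ 0.9592 -0.9826 -0.3071] t 3.775 w 0.0004264117174613769 p [ 0.6111 -0.2317  0.2224]
blue 977 [283.7, 191.2] [273, 167, 22, 50] [ 0.5791 -0.2181  0.118 ]
blue 1991 [518.4, 315.1] [472, 292, 83, 42] [ 0.7521 -0.4198  0.118 ]
red 10932 [142.9, 35.3] [57, 0, 180, 96] [ 0.4943 -0.038   0.051 ]
red 157 [221.7, 152.8] [210, 148, 24, 13] [ 0.5184 -0.1702  0.051 ]
green 433 [282.9, 159.0] [272, 150, 24, 28] [ 0.5772 -0.199   0.051 ]
```

View pics/w1.png

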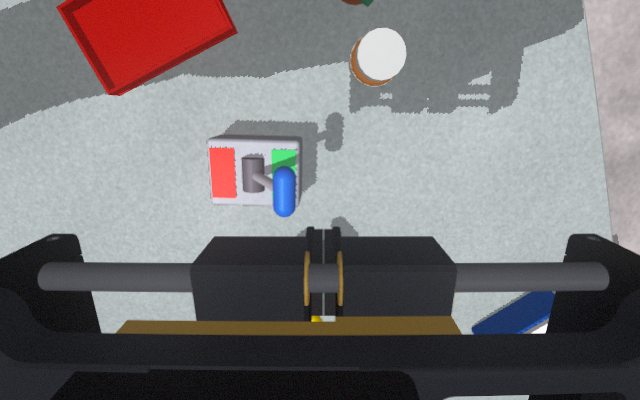

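Blue grip at pixel (284,191), clear of the closed fingers at (324,240). I'll descend beside it and push towards the red plate.

```bash
python3 -m crank '[[[0,0,0.8],0],[[0,0,0.8],0],[[0,0,0.8],0],[[0,0,0.8],0],[[0,0,0.8],0],[[0,0,0],0],[[0,0,0],0]]';python3 -m crank '[[[0,-0.3,0],0],[[0,-0.3,0],0],[[0,-0.3,0],0],[[0,-0.3,0],0],[[0,-0.3,0],0],[[0,-0.3,0],0],[[0,-0.3,0],0],[[0,-0.3,0],0],[[0,0,0],0],[[0,0,0],0]]';python3 -m crank '[[[0,0.5,0],0],[[0,0.2,-0.8],0],[[0,0,-0.8],0],[[0,0,-0.8],0],[[0,0,-0.8],0],[[0,0,-0.8],0],[[0,0,0],0],[[0,0,0],0]]'
python3 - <<'E'
from h import *
I=vision.camera("scene");J=vision.camera("side")
print(blobs(I,"blue",(225,150,290,230))[0],blobs(J,"blue",(330,220,450,330))[0], blobs(J,"yellow",(330,220,450,330))[0])
E
python3 go.py .569 .2544 .25 106
```

```text
time: 4.7
ee_pos: [0.6117, -0.2318, 0.1038]
eef_rot: [0.82, 0.573, 0.0, 0.001]
ft_force: [0.2, 0.4, -0.1]
width: 0.0005
grip_force: 0.0
time: 5.95
ee_pos: [0.544, -0.2065, 0.1026]
eef_rot: [0.819, 0.573, 0.0, 0.0]
ft_force: [0.5, 0.6, -0.0]
width: 0.0006
grip_force: 0.0
time: 6.95
ee_pos: [0.5634, -0.2135, 0.2216]
eef_rot: [0.819, 0.573, -0.0, -0.0]
ft_force: [0.6, 0.0, -0.4]
width: 0.0003
grip_force: 0.0
[(57, [262.5, 171.2], [258, 167, 10, 9])] [(130, [358.9, 260.5], [353, 252, 13, 17])] [(168, [424.6, 294.9], [415, 288, 20, 15])]
tool units [14.7208 -5.1642 -0.9468] yaw 69.96 turn units -4.5 q [ 0.7059  0.3305 -0.5261  1.5023  0.1673  1.3555 -0.1824] F [-0.4479 -0.0271  0.256 ] t 7.05 w 0.0002562539544791159 p [ 0.5632 -0.2136  0.2213]
```

```bash
python3 -m crank '[[[0,0,-0.3],-0.9],[[0,0,-0.3],-0.9],[[0,0,-0.3],-0.9],[[0,0,-0.3],-0.9],[[0,0,-0.1],-0.9],[[0,0,0],0]]' 1 15 >/dev/null; python3 go.py .5883 .187 .26 106
python3 - <<'E'
from h import *
print(tri(model("scene"),(262.5,171.2),model("side"),(358.9,260.5)))
E
```

```text
tool units [12.6151  4.458   0.0369] yaw 105.92 turn units -0.01 q [ 0.7711  0.3269 -0.6164  1.4381  0.1881  1.4367  0.4323] F [-0.4773  0.5369  0.1863] t 7.8 w 0.05271323625716247 p [ 0.5635 -0.2136  0.261 ]
(array([ 0.50116896, -0.18764715,  0.11990838]), np.float64(0.0008915817740663149))
```

Feeder isolator is off (grip at 0.501,-0.188). Now to the feeder.

```bash
python3 -m crank '[[[0.97,0.34,0],0],[[0.97,0.34,0],0],[[0.97,0.34,0],0],[[0.97,0.34,0],0],[[0.97,0.34,0],0],[[0.97,0.34,0],0],[[0.97,0.34,0],0],[[0.97,0.34,0],0],[[0.97,0.34,0],0],[[0.97,0.34,0],0],[[0.97,0.34,0],0],[[0.97,0.34,0],0]]' >/dev/null;  python3 -m crank '[[[0.97,0.34,0],0],[[0,0,0],0],[[0,0,0],0]]'; python3 go.py .5883 .187 .26 106
python3 - <<'E'
from h import *
s=sensors.read_state();np.save("s2.npy",s,allow_pickle=True)
cv2.imwrite("pics/w2.png",vision.camera("wrist")[:,:,::-1])
M=model("wrist",s);I=cv2.imread("pics/w2.png")[:,:,::-1].copy()
for c in("orange","yellow","red"):
    for a,p,b in blobs(I,c,amin=60)[0]: print(c,a,p,b,plane(M,p,.12).round(4))
E
```

```text
time: 9.68
ee_pos: [0.5871, 0.1858, 0.2609]
eef_rot: [0.603, 0.798, -0.001, -0.0]
ft_force: [1.1, -0.4, -1.0]
width: 0.0872
grip_force: 0.0
tool units [0.0267 0.0497 0.0306] yaw 105.84 turn units -0.02 q [ 0.2083  0.3977 -0.7884  1.3947  0.2802  1.4644 -0.2939] F [ 1.1364 -0.3697 -1.0314] t 9.675 w 0.0871528696127429 p [0.5871 0.1858 0.2609]
orange 195 [298.0, 107.8] [294, 96, 10, 25] [0.5444 0.2489 0.12  ]
orange 463 [334.1, 108.3] [324, 97, 21, 24] [0.5769 0.2577 0.12  ]
yellow 496 [313.1, 108.4] [302, 97, 23, 23] [0.5581 0.2522 0.12  ]
red 1116 [188.1, 246.3] [168, 230, 51, 33] [0.4676 0.0804 0.12  ]
red 569 [263.0, 254.4] [246, 244, 37, 20] [0.5463 0.0933 0.12  ]
red 826 [252.1, 301.6] [225, 293, 51, 21] [0.5473 0.0329 0.12  ]
```

View pics/w2.png

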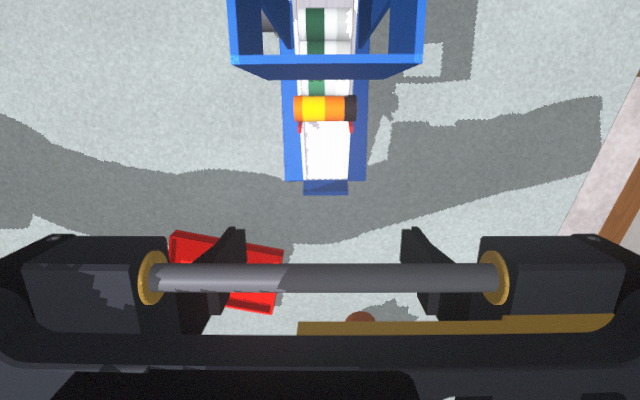

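The vial lies at pixels 294–356 × 96–121 (centre 325,108), square to the tool; the hopper plate's lower edge is at row ~78. Centre ≈ (0.569, 0.2555), matching the two-view estimate. Since the tool can't tilt, I'll grip the ends by their down-slope part, keeping the body ~18 mm to the -y.

```bash
python3 go.py .5773 .2262 .103 106 | cut -c1-80;  python3 -m crank '[[[0.7,0.05,0],0.0],[[0.7,0.06,0],0],[[0,0,0.8],0],[[0,0,0.8],0],[[0,0,0.8],0],[[0,0,0.8],0],[[0,0,0],0],[[0,0,0],0]]'; python3 go.py .5773 .2262 .103 106
```

```text
tool units [1.4036 0.056  5.2681] yaw 105.81 turn units -0.02 q [ 0.209   0.3974
time: 10.72
ee_pos: [0.5788, 0.2289, 0.1667]
eef_rot: [0.602, 0.799, 0.001, 0.0]
ft_force: [0.3, 0.6, -0.1]
width: 0.087
grip_force: 0.0
tool units [-0.0749 -0.0763  2.1223] yaw 106.0 turn units 0.0 q [ 0.1365  0.4717 -0.7802  1.5106  0.3384  1.2973 -0.401 ] F [ 0.2685  0.624  -0.072 ] t 10.725 w 0.0870427940416093 p [0.5788 0.2289 0.1667]
```

```bash
python3 -m crank '[[[-0.07,-0.08,0.4],0],[[0,0,0.4],0],[[0,0,0.4],0],[[0,0,0],0]]';python3 -m crank '[[[0,0,0.3],0],[[0,0,0.3],0],[[0,0,0.3],0],[[0,0,0],0],[[0,0,0],0]]'; python3 go.py .5738 .2387 .103 106
```

```text
time: 11.22
ee_pos: [0.5763, 0.2248, 0.1281]
eef_rot: [0.602, 0.798, -0.001, -0.001]
ft_force: [-0.2, 0.1, 0.2]
width: 0.087
grip_force: 0.0
time: 11.85
ee_pos: [0.577, 0.2253, 0.1027]
eef_rot: [0.602, 0.798, 0.0, 0.0]
ft_force: [-0.3, 0.5, -0.7]
width: 0.0872
grip_force: 0.0
tool units [ 0.459   0.0191 -0.0099] yaw 105.97 turn units -0.0 q [ 0.1286  0.5233 -0.7571  1.5853  0.3795  1.1854 -0.4274] F [-0.2849  0.4806 -0.709 ] t 11.85 w 0.08724282793717039 p [0.577  0.2253 0.1027]
```

```bash
python3 -m crank '[[[0.12,0,0],0],[[0.12,0,0],0],[[0.12,0,0],0],[[0,0,0],0],[[0,0,0],0]]' | sed -n 2,4p; for i in 1; do python3 -m crank '[[[0.04,0,0],0],[[0.04,0,0],0],[[0,0,0],0],[[0,0,0],0]]'| sed -n 2,4p; done; python3 go.py .569 .2555 .103 106
```

```text
ee_pos: [0.574, 0.2355, 0.1025]
eef_rot: [0.602, 0.798, -0.0, 0.0]
ft_force: [-0.7, 0.1, 0.3]
ee_pos: [0.5733, 0.2379, 0.1025]
eef_rot: [0.602, 0.798, -0.0, 0.0]
ft_force: [-0.3, 0.2, 0.1]
tool units [ 0.6042  0.0239 -0.016 ] yaw 105.97 turn units -0.0 q [ 0.1076  0.5269 -0.7589  1.5817  0.3825  1.1872 -0.4498] F [-0.2561  0.2425  0.1203] t 12.975 w 0.08693752328754206 p [0.5733 0.2379 0.1025]
```

```bash
python3 -m crank '[[[0.05,0,0],0],[[0,0,0],0],[[0,0,0],0]]' | sed -n 2,4p;  python3 -m crank '[[[0.05,0,0],0],[[0,0,0],0],[[0,0,0],0]]' | sed -n 2,4p;
```

```text
ee_pos: [0.5729, 0.2394, 0.1025]
eef_rot: [0.602, 0.798, -0.0, 0.0]
ft_force: [-0.6, -0.1, 0.8]
ee_pos: [0.5725, 0.2408, 0.1025]
eef_rot: [0.602, 0.798, -0.0, 0.0]
ft_force: [-0.3, -0.6, 0.6]
```

```bash
python3 -m crank '[[[0.04,0,0],0],[[0,0,0],0],[[0,0,0],0]]' | sed -n 2,4p;  python3 -m crank '[[[0.04,0,0],0],[[0,0,0],0],[[0,0,0],0]]' | sed -n 2,4p;
```

```text
ee_pos: [0.5724, 0.2411, 0.1025]
eef_rot: [0.602, 0.798, -0.0, 0.0]
ft_force: [0.4, -6.0, 0.7]
ee_pos: [0.5725, 0.241, 0.1024]
eef_rot: [0.603, 0.798, -0.001, 0.001]
ft_force: [-0.1, -9.8, 2.2]
```

Touched the hopper plate at ~10 N; back off ~1 mm and close.

```bash
python3 -m crank '[[[-0.11,0.02,0],0],[[0,0,0],0]]' | sed -n 2,4p;  python3 -m crank '[[[0,0,0],0],[[0,0,0],0],[[0,0,0],0],[[0,0,0],0],[[0,0,0],0],[[0,0,0],0]]' 0.5 14
python3 - <<'E'
from h import *
for n in("scene","side"):
    I=vision.camera(n); cv2.imwrite(f"pics/{n}3.png",I[:,:,::-1])
    print(blobs(I,"orange",(210,75,450,270))[0])
a=cv2.imread("pics/scene3.png")[170:270,340:460];b=cv2.imread("pics/side3.png")[75:205,210:330]
cv2.imwrite("pics/c3.png",np.hstack([cv2.resize(a,(390,325)),cv2.resize(b,(390,325*130//100))[:325]]))
E
```

```text
ee_pos: [0.5732, 0.2404, 0.1026]
eef_rot: [0.602, 0.799, 0.0, -0.0]
ft_force: [0.2, -0.7, -0.8]
time: 15.48
ee_pos: [0.5732, 0.2402, 0.1025]
eef_rot: [0.602, 0.798, -0.0, -0.0]
ft_force: [-0.1, 0.3, -0.5]
width: 0.0573
grip_force: 14.0
[]
[(32, [375.8, 206.3], [369, 200, 16, 10])]
```

View pics/c3.png

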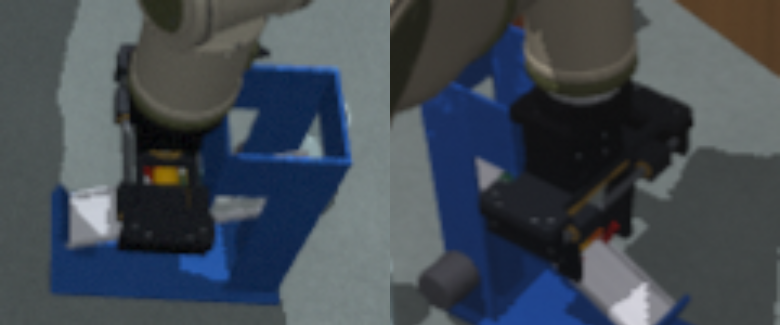

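Width 57 mm at 14 N: the vial is held at its ends between the pads, clear of the hopper. Lift along the slope's normal.

```bash
python3 -m crank '[[[0,0,0],0],[[-0.05,0,-0.1],0],[[-0.07,0,-0.13],0],[[-0.07,0,-0.13],0],[[-0.07,0,-0.13],0],[[-0.07,0,-0.13],0],[[-0.07,0,-0.13],0],[[-0.07,0,-0.13],0],[[0,0,0],0]]' 0.5 20;  python3 -m crank '[[[-0.14,0,-0.26],0],[[-0.14,0,-0.26],0],[[-0.14,0,-0.26],0],[[-0.2,0,-0.3],0],[[-0.5,0,-0.3],0],[[-0.5,0,-0.3],0],[[-0.5,0,-0.3],0],[[0,0,0],0]]'
python3 - <<'E'
from h import *
s=sensors.read_state();M=model("wrist",s)
a=vision.camera("wrist"); cv2.imwrite("pics/w4.png",a[:,:,::-1])
b=vision.camera("side")[60:220,200:360]
cv2.imwrite("pics/c4.png",np.hstack([cv2.resize(a,(480,300)),cv2.resize(b,(300,300))])[:,:,::-1])
E
python3 go.py .494 -.006 .15 106
```

```text
time: 16.7
ee_pos: [0.5774, 0.2263, 0.1293]
eef_rot: [0.602, 0.798, 0.0, 0.0]
ft_force: [0.2, -0.2, 0.3]
width: 0.0575
grip_force: 20.0
time: 17.7
ee_pos: [0.5957, 0.1635, 0.189]
eef_rot: [0.603, 0.798, 0.0, 0.001]
ft_force: [0.3, -0.1, -0.4]
width: 0.0576
grip_force: 20.0
tool units [-4.5734 -4.7933  1.2727] yaw 105.96 turn units -0.01 q [ 0.2401  0.4403 -0.772   1.4979  0.3109  1.3298 -0.28  ] F [ 0.1353 -0.4129 -0.3473] t 17.8 w 0.05750651696908075 p [0.5945 0.1654 0.1882]
```

View pics/c4.png

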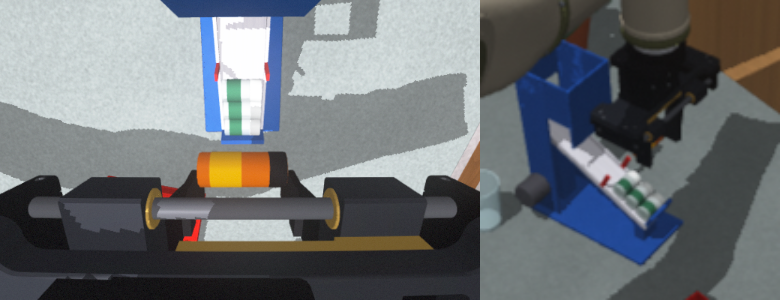

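All three clear vials are at the outlet stop (wrist rows 80–135), and the orange vial is held square in the fingers at (242,169). On to the tray.

```bash
python3 -m crank '[[[0,0,0],0.65],[[0,0,0],0.65],[[0,0,0],0]]' >/dev/null; python3 go.py .495 -.013 .06 95.7
```

```text
tool units [-5.6171 -3.8784  4.2685] yaw 95.67 turn units -0.0 q [ 0.2172  0.4317 -0.7407  1.4993  0.2951  1.3257 -0.4506] F [-0.8992 -0.0483 -0.0029] t 18.175 w 0.05751258212460474 p [0.5942 0.1662 0.188 ]
```

```bash
python3 -m crank '[[[-0.7,-0.48,0],0],[[-0.7,-0.48,0],0],[[-0.7,-0.48,0],0],[[-0.7,-0.48,0],0],[[-0.7,-0.48,0],0],[[-0.7,-0.48,0],0],[[-0.7,-0.5,0],0],[[-0.7,-0.5,0],0],[[0,0,0],0],[[0,0,0],0]]' >/dev/null; python3 -m crank '[[[0,0,0.6],0],[[0,0,0.6],0],[[0,0,0.6],0],[[0,0,0.6],0],[[0,0,0.6],0],[[0,0,0.6],0],[[0,0,0.6],0],[[0,0,0],0],[[0,0,0],0]]'; python3 go.py .495 -.013 .01 95.7
python3 - <<'E'
from h import *
b=vision.camera("scene"); cv2.imwrite("pics/s5.png",b[:,:,::-1]); a=vision.camera("wrist")
cv2.imwrite("pics/c5.png",np.hstack([cv2.resize(a,(480,300)),cv2.resize(b[150:250,260:360],(300,300))])[:,:,::-1])
E
```

```text
time: 20.55
ee_pos: [0.4955, -0.013, 0.0627]
eef_rot: [0.672, 0.741, 0.0, 0.0]
ft_force: [-0.3, 0.0, -0.3]
width: 0.0575
grip_force: 20.0
tool units [ 0.003  -0.0175  1.7572] yaw 95.57 turn units -0.02 q [ 0.5526  0.2823 -0.6866  1.945   0.2135  0.9859 -0.136 ] F [-0.3329  0.0082 -0.2794] t 20.55 w 0.05750030852020764 p [ 0.4955 -0.013   0.0627]
```

View pics/c5.png

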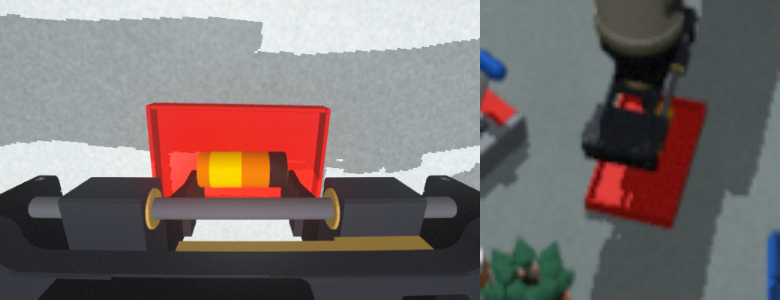

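Vial at (242,169) sits well inside the tray's outline, square to it. Lower until contact.

```bash
python3 -m crank '[[[0,0,0.4],0],[[0,0,0.4],0],[[0,0,0.4],0],[[0,0,0.3],0],[[0,0,0.1],0],[[0,0,0],0],[[0,0,0],0]]'|sed -n 2,4p; python3 -m crank '[[[0,0,0.05],0],[[0,0,0],0],[[0,0,0],0]]'|sed -n 2,4p;python3 -m crank '[[[0,0,0.05],0],[[0,0,0],0],[[0,0,0],0]]'|sed -n 2,4p
```

```text
ee_pos: [0.4954, -0.0131, 0.0147]
eef_rot: [0.672, 0.741, 0.0, 0.0]
ft_force: [0.5, -0.8, -0.5]
ee_pos: [0.4952, -0.0132, 0.0129]
eef_rot: [0.672, 0.741, -0.0, 0.0]
ft_force: [-0.5, 0.2, -1.1]
ee_pos: [0.4951, -0.0131, 0.0113]
eef_rot: [0.672, 0.741, -0.0, 0.0]
ft_force: [0.5, -0.0, -0.1]
```

```bash
python3 -m crank '[[[0,0,0.05],0],[[0,0,0],0],[[0,0,0],0]]'|sed -n 2,4p; python3 -m crank '[[[0,0,0.05],0],[[0,0,0],0],[[0,0,0],0]]'|sed -n 2,4p;python3 -m crank '[[[0,0,0.04],0],[[0,0,0],0],[[0,0,0],0]]'|sed -n 2,4p
```

```text
ee_pos: [0.4951, -0.0131, 0.0098]
eef_rot: [0.672, 0.741, -0.0, 0.0]
ft_force: [-0.8, -0.8, -0.2]
ee_pos: [0.4951, -0.0131, 0.0083]
eef_rot: [0.672, 0.741, -0.0, 0.0]
ft_force: [0.6, 0.7, -0.9]
ee_pos: [0.4951, -0.0131, 0.0071]
eef_rot: [0.672, 0.741, -0.0, 0.0]
ft_force: [-0.1, -0.1, -0.2]
```

```bash
python3 -m crank '[[[0,0,0.04],0],[[0,0,0],0],[[0,0,0],0]]'|sed -n 2,4p; python3 -m crank '[[[0,0,0.03],0],[[0,0,0],0],[[0,0,0],0]]'|sed -n 2,4p
```

```text
ee_pos: [0.4951, -0.0131, 0.0059]
eef_rot: [0.672, 0.741, -0.0, 0.0]
ft_force: [0.5, 0.7, -0.0]
ee_pos: [0.4951, -0.0131, 0.005]
eef_rot: [0.672, 0.741, -0.0, 0.0]
ft_force: [0.0, 0.4, -0.3]
```

```bash
python3 -m crank '[[[0,0,0],0],[[0,0,0],0],[[0,0,0],0],[[0,0,0],0]]' 0.8;python3 -m crank '[[[0,0,-0.2],0],[[0,0,-0.5],0],[[0,0,-0.8],0],[[0,0,-1],0],[[0,0,-1],0],[[0,0,-1],0],[[0,0,-1],0],[[0,0,-1],0],[[0,0,-0.6],0],[[0,0,0],0]]'
python3 - <<'E'
from h import *
s=sensors.read_state();M=model("wrist",s);a=vision.camera("wrist");cv2.imwrite("pics/w6.png",a[:,:,::-1])
for c in("orange","yellow","red"): print(c,[(x,p,plane(M,p,.017).round(3)) for x,p,b in blobs(a,c,amin=80)[0]])
E
python3 go.py 0.4683 -0.1735 .22 70
```

```text
time: 24.65
ee_pos: [0.4951, -0.0131, 0.0051]
eef_rot: [0.672, 0.741, -0.0, 0.0]
ft_force: [-0.2, -0.7, -0.8]
width: 0.0691
grip_force: 0.0
time: 25.9
ee_pos: [0.4957, -0.013, 0.2193]
eef_rot: [0.672, 0.741, 0.001, 0.001]
ft_force: [-0.5, 0.0, -0.3]
width: 0.0697
grip_force: 0.0
orange [(424, [318.6, 156.7], array([0.489, 0.003, 0.017]))]
yellow [(340, [312.6, 157.6], array([0.482, 0.001, 0.017]))]
red [(10361, [318.8, 167.8], array([ 0.491, -0.01 ,  0.017])), (483, [323.9, 310.8], array([ 0.516, -0.206,  0.017]))]
tool units [-5.2338 -1.4072 -0.066 ] yaw 95.56 turn units 3.2 q [ 0.617   0.1008 -0.7168  1.7704  0.0691  1.2954 -0.019 ] F [-0.1807 -0.3787 -0.3887] t 25.95 w 0.06951355114717239 p [ 0.4951 -0.0131  0.218 ]
```

View pics/w6.png

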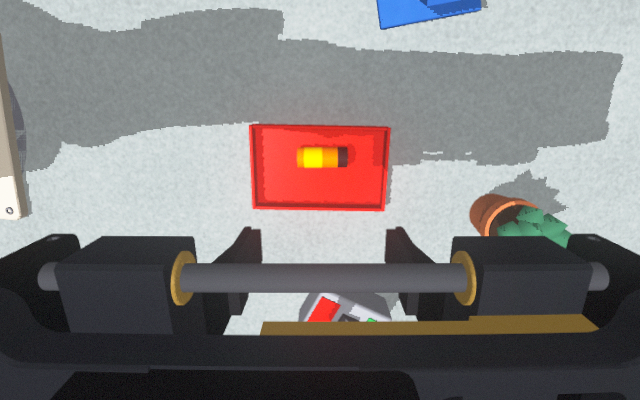

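Vial rests in the tray at (322,157). Now back to the switch, closing the fingers.

```bash
python3 -m crank '[[[0,0,0],0.8],[[0,0,0],0.8],[[0,0,0],0.8],[[0,0,0],0.8],[[0,0,0],0]]' 0 >/dev/null; python3 go.py 0.4674 -0.1747 .22 70
```

```text
tool units [-5.3716  0.9925 -0.1064] yaw 70.02 turn units 0.0 q [ 0.5929  0.0994 -0.6909  1.7726  0.0652  1.2948 -0.4623] F [ 0.1773  0.1401 -0.0839] t 26.575 w 0.02753219023217558 p [ 0.4945 -0.0131  0.2168]
```

```bash
python3 -m crank '[[[-0.9,0.165,0],0],[[-0.9,0.165,0],0],[[-0.9,0.165,0],0],[[-0.9,0.165,0],0],[[-0.9,0.165,0],0],[[-0.87,0.165,0],0],[[0,0,0],0],[[0,0,0],0]]';  python3 go.py 0.4674 -0.1747 .102 70
```

```text
time: 27.58
ee_pos: [0.4678, -0.1738, 0.2176]
eef_rot: [0.819, 0.574, -0.0, -0.0]
ft_force: [0.0, 0.4, -0.3]
width: 0.0005
grip_force: 0.0
tool units [-0.034  -0.0002  3.8531] yaw 70.09 turn units 0.01 q [ 0.7841  0.094  -0.5459  1.7681  0.0501  1.2941 -0.1211] F [ 0.0207  0.4084 -0.3003] t 27.575 w 0.0005425859215724249 p [ 0.4678 -0.1738  0.2176]
```

```bash
python3 -m crank '[[[0,0,0.77],0],[[0,0,0.77],0],[[0,0,0.77],0],[[0,0,0.77],0],[[0,0,0.77],0],[[0,0,0],0],[[0,0,0],0]]'|sed -n 2,4p;python3 -m crank '[[[0,0.3,0],0],[[0,0.3,0],0],[[0,0.3,0],0],[[0,0.3,0],0],[[0,0.3,0],0],[[0,0.3,0],0],[[0,0.3,0],0],[[0,0.3,0],0],[[0,0,0],0],[[0,0,0],0]]';python3 -m crank '[[[0,-0.5,0],0],[[0,-0.2,-0.8],0],[[0,0,-0.8],0],[[0,0,-0.8],0],[[0,0,-0.8],0],[[0,0,-0.8],0],[[0,0,0],0],[[0,0,0],0]]'
python3 - <<'E'
from h import *
I=vision.camera("scene");J=vision.camera("side")
b=blobs(I,"blue",(225,150,290,230))[0];c=blobs(J,"blue",(330,220,450,330))[0]
print(b,c,blobs(J,"yellow",(330,220,450,330))[0])
if b and c: print(tri(model("scene"),b[0][1],model("side"),c[0][1]))
cv2.imwrite("pics/c7.png",np.vstack([cv2.resize(I[140:280,190:460],(540,280)),cv2.resize(J[70:360,130:450],(540,320))])[:,:,::-1])
E
```

```text
ee_pos: [0.4685, -0.1741, 0.1034]
eef_rot: [0.819, 0.574, 0.0, 0.0]
ft_force: [-0.0, 0.2, 0.3]
time: 29.7
ee_pos: [0.5354, -0.1992, 0.1024]
eef_rot: [0.819, 0.573, -0.0, -0.0]
ft_force: [0.5, -0.2, -0.3]
width: 0.0004
grip_force: 0.0
time: 30.7
ee_pos: [0.5153, -0.192, 0.2218]
eef_rot: [0.819, 0.573, -0.0, -0.0]
ft_force: [-0.0, 0.6, -0.1]
width: 0.0005
grip_force: 0.0
[(65, [243.6, 187.3], [238, 183, 12, 10])] [(134, [392.9, 251.3], [387, 243, 13, 17])] [(167, [424.6, 294.9], [415, 288, 20, 14])]
(array([ 0.57876257, -0.21833615,  0.12030832]), np.float64(0.001164658904656952))
```

View pics/c7.png

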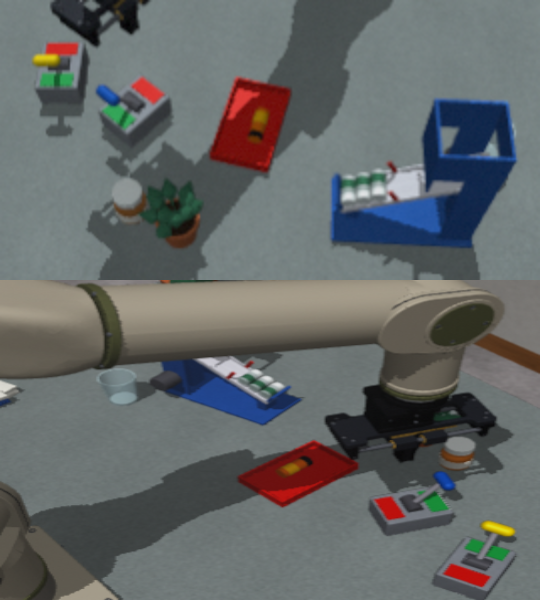

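The pictures show the blue grip back at its starting pixels (243.6,187.3), so it is fully on. The yellow grip hasn't moved, the orange vial is in the tray, the three clear vials are at the outlet, the bystanders are in place and the robot is touching nothing.

```bash
python3 -c "
from bench import r
print(r.close_job())"
```

```text
the job is handed in; nothing more can be done
None
```

The job is done and handed in at about 31 s: I flipped the blue isolator off, lifted the orange vial into the reject tray so the three clear vials rolled to the outlet, then flipped blue fully back on; yellow stayed on and the plant, beaker and jar were not moved.

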